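# Clear the tape roll off the parcel and hold the scanner over its barcode

## Robot

A 7-joint arm with a two-finger parallel gripper is mounted at the origin on the work surface. World frame = base frame: x ahead of the robot, y to its left, z up, the work surface at z = 0. Lengths are in m, angles in rad, forces in N, time in s.
With the tool pointing down it reaches from about 0.4 to 0.9 m from the base axis. Payload 5.6 kg.
Tool frame: the origin (TCP) lies at the very end of the fingers, on their centre line; the grasp point (between the pads) lies 19 mm behind it; y points along the fingers, x is the direction in which the jaws open and shut, and the axes are right-handed (so a half turn about y gives the same grasp; the last joint's range is limited). The gripper opens to 92 mm and grips with 3 to 60 N. Pads are 20 mm wide; open, the fingers measure 128 mm over their backs; the gripper's body (75 mm by 189 mm) begins 69 mm behind the grasp point.
Start: joints at [1.26, 0.468, -0.012, 1.603, 0.006, 1.071, -0.056], TCP at [0.172, -0.627, 0.215] pointing down, gripper open.
Joint ranges: [-2.53, 2.53], [-0.31, 2.02], [-1.57, 1.55], [0.28, 2.44], [-1.29, 4.43], [0.15, 1.84], [-2.92, 2.92]. Speed limits (rad/s): [2.57, 2.57, 3.14, 3.14, 3.14, 3.14, 3.14].

## Interface

Orientations are given as [roll, pitch, yaw] about the fixed x, y, z axes, in that order (R = Rz(yaw) Ry(pitch) Rx(roll)).
In Python, from rig import r gives the robot as it stands.
- The arm moves only by the shell command python3 -m inch 'ROWS' [OPENING] [FORCE]. ROWS is JSON, a list of rows, each an object of numbers: "dx", "dy", "dz": the shift along the tool's x, y, z in mm; "wx", "wy", "wz": the turn, a rotation vector about the tool's x, y, z in rad. In form: [{"dx": .., "dy": .., "dz": .., "wx": .., "wy": .., "wz": ..}, ...]. A call has 1 to 12 rows; each row is the pose to reach, as a shift and turn from the pose commanded when the call began, along the tool's axes at that moment; what a row does not reach only later rows make up. A row lasts 1/10 s, in which the tool goes at most 50 mm and 8.59 degrees, less where a joint would pass 70% of its speed; a pose out of reach is approached as far as the arm can. A call with a gripper value outside its range is refused whole. OPENING is the closure, from -1 (fully open) to 1 (shut), so that 0 is half open, set as the call begins (- or left out, the last holds). The fingers move at their own pace and stop on an object; FORCE is the grip in N (left out, the last holds). Time passes only in rows, so rows that repeat a pose let the fingers close. It gives the time, the measured TCP pose, the force and the opening at its end, in the units of the state.
- r.state(): the state, without advancing time (a new reading comes with each control period).
- r.snapshot(name): name is "scene" or "top"; returns the picture (420x560x3 uint8, blue, green, red); there is no depth.
- r.camera_info(name): a dict with "K" (3x3 intrinsics, pixels), "origin" and "attitude" of the camera in the world. Camera axes: x right, y up, looking along -z (the intrinsics and any distortion apply to the point x, -y, -z); pixel columns grow to the right and rows downward; lengths in m; the calibration is good to about 2 mm. A picture is of the moment at which its call begins. camera_info takes no time and is no camera call.
- r.hand_in(): hands the job in, once; it reports no verdict.
The state is a dict: "time_s": time; "joint_pos": joint angles; "qd": joint speeds; "joint_torque": joint torques, N m; "ee_pos": TCP position; "orientation": TCP orientation; "wrist_force": force on the tool from outside, world axes, zero at the start; "moment": the same for the moment, N m; "width": opening from 0.0 (shut) to 1.0 (fully open).
Only numpy, scipy, OpenCV 4.12 (cv2) and the standard library are available. Lean on these libraries where they do the work, as an engineer would, in place of code of your own. Each camera call takes 0.05 s, during which the arm holds its last target.

## Task

The roll of packing tape has been left lying on the parcel's barcode: lift it off and set it down flat on the bare bench. Then take the hand scanner up out of its holder, carry it over the vases and finish holding it still in the gripper, with its window facing squarely down about 4 cm above the middle of the barcode and the window's long side running along the row of bars, so that it can read the code; do not put it down or let it touch the parcel. Do not shift the parcel, knock the vases or the tumbler, or push the box cutter or the marker about.

Things in the scene. Friction and masses are not known exactly. Their poses are not given: they have to be found in the camera images.
- tape_roll: The roll of packing tape, cream with a brown card core, a plain ring lying flat on the parcel across the barcode: outer diameter 100 mm, core hole 76 mm through, so a wall 12 mm thick, 48 mm high, about 160 g. Origin at the centre of its underside, z up along its axis. It can be pinched from above across the wall, one finger in the core.
- scanner: Cordless pistol-grip hand scanner, grey, about 170 g, standing nose-down in the holder. Origin: middle of its window face, the lowest face, looking straight down; z up to the rear of the head. The window's long side and the scan line run along y (same either way round). Nose 42 (x) by 66 mm (y) up to z = 34 mm. The pistol grip points to -x. Centre of mass near z = 53 mm, x = -10 mm.
- scanner_head (a point): Grip point on the scanner's head, on its z axis, 75 mm above the window. The head here is a straight-sided block 42 mm (x) by 46 mm (y), from 34 to 98 mm above the window; take it from above, closing across the 46 mm. Axes as the scanner's.
- scanner_butt (a point): End of the scanner's pistol grip, 116 mm out to -x and 88 mm above the window. The pistol grip is 30 mm wide (y) and 36 mm thick, and leaves the head 50 to 88 mm above the window, rising a little to the end (top there at 106 mm). Axes as the scanner's.
- holder: Black bench-top holder, fixed: base 130 x 120 mm, with an open-topped cup round the scanner's nose, 48 (x) by 72 mm (y) inside, walls 4 mm, 50 mm above the bench (28 mm on the pistol grip's -x side). Cup floor, where the window stands, 10 mm above the bench: lift the scanner 40 mm straight up to clear it. Origin: centre of its underside. It may be on either side of the bench.
- parcel: Closed brown carton, 280 mm (x) by 220 mm (y) by 80 mm high, loose on the bench, 2.2 kg, with a white label on its top. Origin at the centre of its underside; z up.
- barcode (a point): The middle of the barcode printed on the parcel's label, on the parcel's top face, 80 mm above the bench. z up; the row of bars runs 96 mm along y, the bars are 32 mm long along x. The white label around it is 100 mm (x) by 150 mm (y).
- bare_patch (a point): Fixed point on the bench top: middle of a bare patch (about 130 mm across) between the robot and the vases, where the tape roll can be set down. The bench top is at z = 0.
- table: The white bench, top at z = 0, level.
- vase_a: Clear glass vase standing upright in the middle of the bench, between holder and parcel: 170 mm high, at most 80 mm in diameter. Origin at the centre of its underside.
- vase_b: A second vase like vase_a, standing beyond it.
- tumbler: Clear glass tumbler, 70 mm in diameter, 90 mm high, standing beyond the holder. Origin at the centre of its underside.
- cutter: Flat box cutter, 145 mm long, 20 mm wide, 15 mm high, lying on the parcel's top beside the label, near the edge on the parcel's -x side. Origin at its underside, x along its length.
- marker: Marker pen, 120 mm long, 15 mm thick, lying beside the holder. Origin at the centre of its underside, x along its length.

How it is judged:
On the way, in this order (a step that is already met when the one before it is completed fails the run):
1. the tape roll lies flat on the bench, let go (height (world z) of tape_roll below 0.006 m and angle between tape_roll's own z axis and vertical below 0.1 rad and linear speed of tape_roll below 0.03 m/s and contact force between tape_roll and the fingers below 0.1 N and contact force between tape_roll and table above 0.3 N), for 0.3 s.
2. the scanner has been lifted clear of its holder in the gripper (z of scanner in the frame of holder above 0.06 m and contact force between scanner and the fingers above 1 N), for 0.1 s.
At the end, for the whole second after the job is handed in: Scanner held still in the gripper alone, window down and its long side along the bars (both within 10 degrees), its middle within 15 mm of the barcode's middle seen from above and 25 to 60 mm above it; tape roll flat, still and let go on the bench; parcel within 25 mm of its start (horizontal distance between scanner and barcode below 0.015 m and z of scanner in the frame of barcode between 0.025 and 0.06 m and angle between scanner's own z axis and vertical below 0.17 rad and angle between the y axis of scanner and the y axis of barcode, either way round below 0.17 rad and linear speed of scanner below 0.02 m/s and contact force between scanner and the fingers above 1 N and contact force between scanner and parcel below 0.1 N and contact force between scanner and holder below 0.1 N and contact force between scanner and table below 0.1 N and height (world z) of tape_roll below 0.006 m and angle between tape_roll's own z axis and vertical below 0.1 rad and linear speed of tape_roll below 0.03 m/s and contact force between tape_roll and the fingers below 0.1 N and distance of parcel from where it was at the start of the episode below 0.025 m); the arm keeps its last pose, push and grip.
It fails at once if the parcel is shifted by more than 25 mm (distance of parcel from where it was at the start of the episode above 0.025 m).
It fails at once if the scanner touches the parcel (contact force between scanner and parcel above 0.5 N).
It fails at once if the scanner falls or is laid on the bench (contact force between scanner and table above 0.5 N).
It fails at once if the tape roll is dropped or pushed off the parcel instead of being set down (height (world z) of tape_roll between 0.025 and 0.07 m and contact force between tape_roll and the fingers below 0.05 N).
It fails at once if a vase or the tumbler is moved by more than 15 mm, or the cutter or marker by more than 30 mm (distance of any of vase_a, vase_b, tumbler from where it was at the start of the episode above 0.015 m or distance of any of cutter, marker from where it was at the start of the episode above 0.03 m).
It also fails if it takes over 69 s, if anything falls off the work surface, if the arm or the gripper's body presses on something with over 40 N, if the wrist force passes 120 N, or if a joint passes its speed limit or range.

## Working session

There is one attempt and no reset: what is moved stays moved. The work goes in short steps, Python scripts to look and compute and a shell command to move; the robot and the scene stay as the last step left them, time stands still between calls to the robot, and variables do not carry over. Pictures are saved under pics/ and viewed, and the job is handed in when it is done.

```bash
ls; mkdir -p pics; python3 - <<'E'
from rig import r
import cv2,numpy as np
np.set_printoptions(precision=4,suppress=True)
print(r.state())
for n in("scene","top"):
    cv2.imwrite(f"pics/{n}0.png",r.snapshot(n)); print(r.camera_info(n))
E
```

```text
pics
{'time_s': 0.0, 'joint_pos': array([ 1.26  ,  0.4684, -0.0116,  1.6036,  0.006 ,  1.0714, -0.0563]), 'qd': array([-0.0009,  0.0004, -0.0018,  0.0024, -0.0007, -0.0017,  0.0005]), 'joint_torque': array([  0.0002, -52.0571,  -0.0121, -24.3742,  -0.0566,   0.0174,
         0.0002]), 'ee_pos': array([ 0.1718, -0.6263,  0.2136]), 'orientation': array([-1.5709,  0.0018, -1.3031]), 'wrist_force': array([ 0.3309, -0.029 ,  0.9265]), 'moment': array([-0.0019,  0.0289, -0.0246]), 'width': 0.9994253111421948}
{'K': array([[515.3174,   0.    , 286.408 ],
       [  0.    , 515.3174, 200.9487],
       [  0.    ,   0.    ,   1.    ]]), 'origin': array([0.9475, 0.4778, 0.965 ]), 'attitude': array([ 0.5743, -0.0044,  2.4104])}
{'K': array([[414.0063,   0.    , 275.3661],
       [  0.    , 414.0063, 209.6509],
       [  0.    ,   0.    ,   1.    ]]), 'origin': array([0.482 , 0.0429, 0.9528]), 'attitude': array([ 0.1025,  0.0205, -1.5555])}
```

View pics/scene0.png

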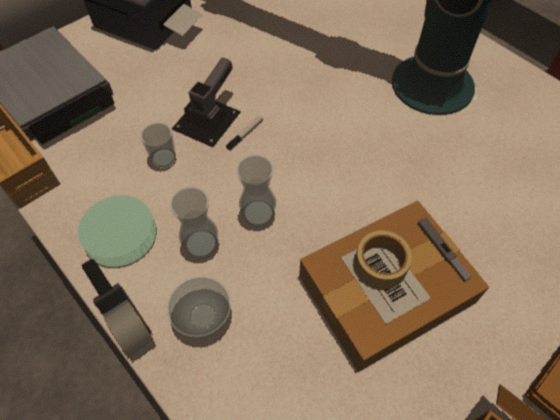

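View pics/top0.png

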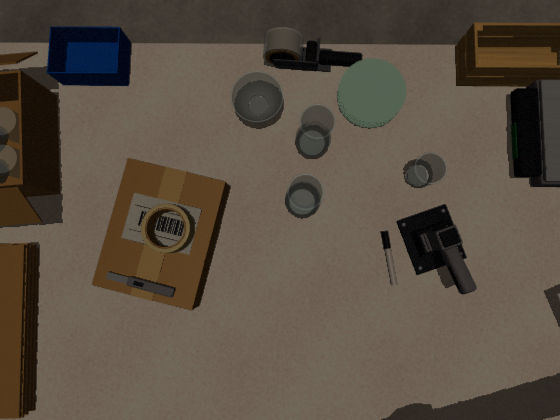

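```bash
cat > h.py <<'E'
from rig import r
import cv2,numpy as np
from scipy.spatial.transform import Rotation as Ro
np.set_printoptions(precision=4,suppress=True)
def cam(n):
    c=r.camera_info(n); return c["K"],np.array(c["origin"]),Ro.from_euler('xyz',c["attitude"]).as_matrix()
def unproj(n,uv,z):
    K,o,R=cam(n); p=np.linalg.inv(K)@np.array([uv[0],uv[1],1]); d=R@np.array([p[0],-p[1],-1])
    return o+d*(z-o[2])/d[2]
def proj(n,P):
    K,o,R=cam(n); q=(np.atleast_2d(P)-o)@R; q=np.c_[q[:,0],-q[:,1],-q[:,2]]; q=q@K.T; return q[:,:2]/q[:,2:]
def crop(src,x0,y0,w,h,s,out):
    im=cv2.imread(src)[y0:y0+h,x0:x0+w]
    im=cv2.convertScaleAbs(cv2.resize(im,None,fx=s,fy=s,interpolation=cv2.INTER_CUBIC),alpha=1.6)
    for i in range(0,w,20): cv2.putText(im,str(x0+i),(i*s,10),0,.35,(0,0,255),1); cv2.line(im,(i*s,12),(i*s,18),(0,0,255),1)
    for i in range(0,h,20): cv2.putText(im,str(y0+i),(0,i*s+4),0,.35,(0,0,255),1)
    cv2.imwrite(out,im)
E
python3 - <<'E'
from h import *
crop("pics/top0.png",85,150,150,165,4,"pics/c1.png") if 0 else crop("pics/top0.png",85,152,160,150,4,"pics/c1.png")
crop("pics/top0.png",85,200,160,115,5,"pics/c1b.png")
crop("pics/top0.png",370,190,120,115,5,"pics/c2.png")
crop("pics/scene0.png",295,195,200,150,4,"pics/c3.png")
crop("pics/scene0.png",165,50,110,110,5,"pics/c4.png")
E
```

```text
(no output)
```

View pics/c1.png

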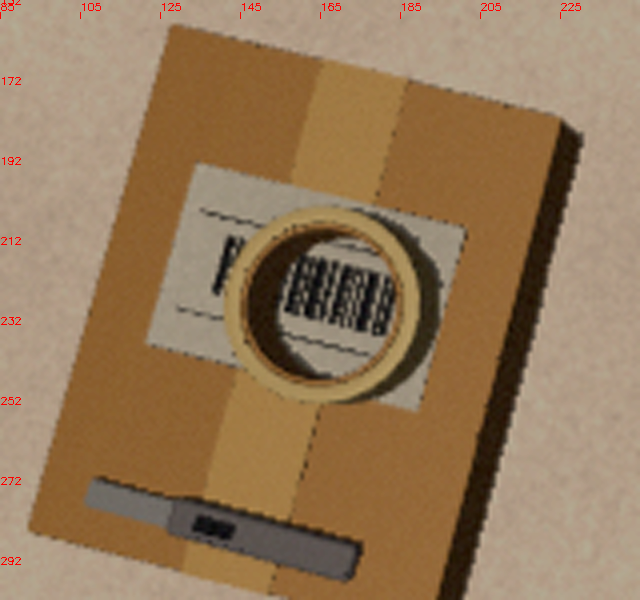

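View pics/c1b.png

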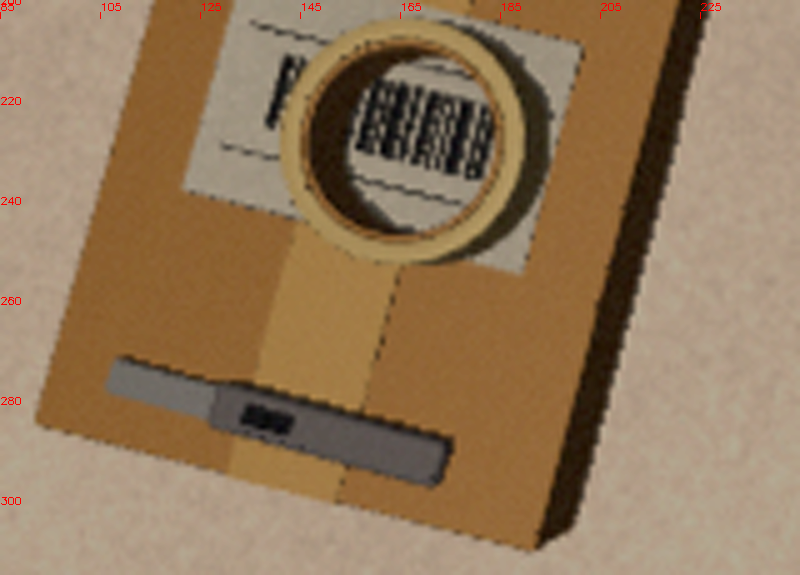

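View pics/c2.png

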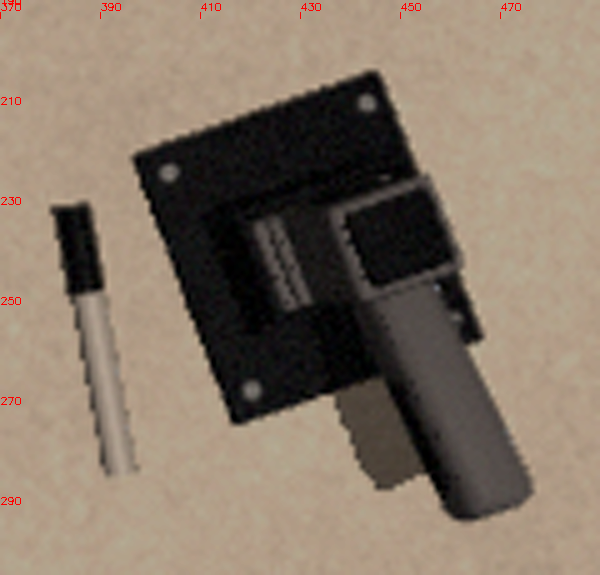

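View pics/c3.png

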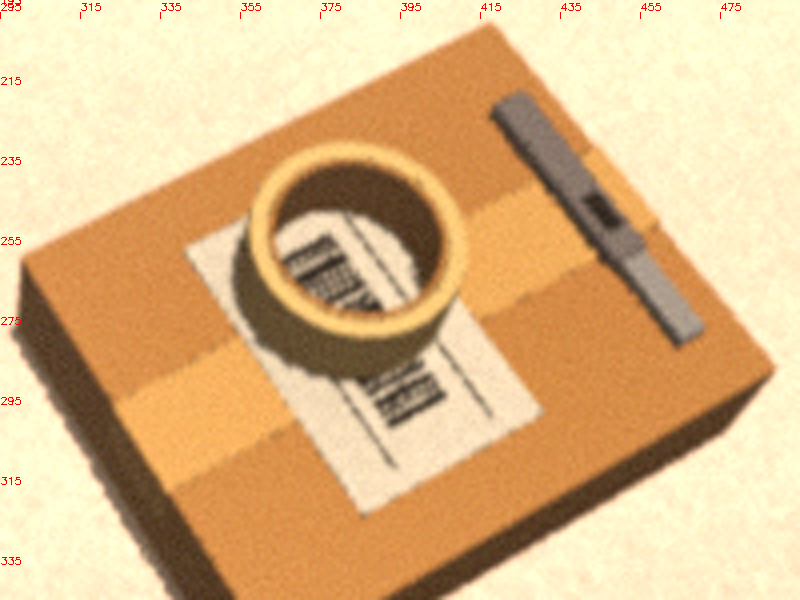

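View pics/c4.png

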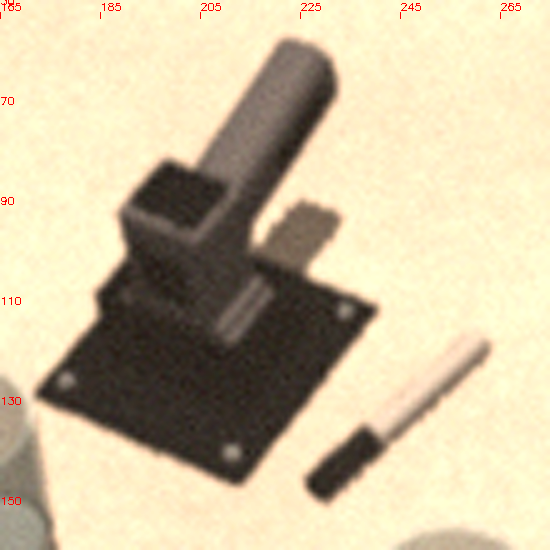

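```bash
cat > m.py <<'E'
from h import *
from scipy.optimize import least_squares
def fit(model,obs,zs=None,x0=None):
    # model: Nx3 local pts ; obs list (cam, idx, uv); pose x,y,yaw
    def W(p): 
        c,s=np.cos(p[2]),np.sin(p[2]); M=np.array(model,float)
        return np.c_[p[0]+c*M[:,0]-s*M[:,1],p[1]+s*M[:,0]+c*M[:,1],M[:,2]]
    def f(p):
        w=W(p); return np.concatenate([proj(n,w[i])[0]-np.array(uv) for n,i,uv in obs])
    s=least_squares(f,x0); return s.x,f(s.x).reshape(-1,2)
if __name__=="__main__":
    L=[(134.2,192.7),(201.5,209),(189.3,254.5),(121.7,238)]
    l=[unproj("top",u,.08)[:2] for u in L]; print("label",l,np.mean(l,0))
    P=[(128,158),(225,181.2),(192.2,310),(92.2,284.8)]
    p=[unproj("top",u,.08)[:2] for u in P]; print("parcel",p,np.mean(p,0))
    ls=[unproj("scene",u,.08)[:2] for u in [(341,256.7),(385.5,323.7),(430.7,297.5)]]; print("label scene",ls,(ls[0]+ls[2])/2)
    print("ring",unproj("top",(165.5,228.1),.128),unproj("scene",(384.6,254.9),.128))
    S=[(436.2,232),(455.4,225.4),(462.4,241.6),(443,250)]
    s=[unproj("top",u,.108)[:2] for u in S]; print("head",s,np.mean(s,0), np.linalg.norm(np.diff(s,axis=0),axis=1))
    S=[(198.6,82),(213.4,87.6),(203.6,98.4),(189.2,92.4)]
    s=[unproj("scene",u,.108)[:2] for u in S]; print("head sc",s,np.mean(s,0), np.linalg.norm(np.diff(s,axis=0),axis=1))
    H=[(396.6,221.4),(445.6,204),(466.6,257.6),(416.8,274.8)]
    q=[unproj("top",u,.01)[:2] for u in H]; print("base",q,np.mean(q,0),np.linalg.norm(np.diff(q,axis=0),axis=1))
    d=q[1]-q[0]; print("base edge yaw",np.degrees(np.arctan2(d[1],d[0])))
    for a,z in (((313,135),.17),((312,138),0),((304,195),0),((417,172),0),((387,232),0.01),((392,284),0.01),((463,286),.11)): print(a,z,unproj("top",a,z))
    d=l[0]-l[1];print("label y-dir",np.degrees(np.arctan2(d[1],d[0])))
    d=p[0]-p[1];print(np.degrees(np.arctan2(d[1],d[0]))); d=p[3]-p[2];print(np.degrees(np.arctan2(d[1],d[0]))); 
    d=p[0]-p[3];print("x",np.degrees(np.arctan2(d[1],d[0]))); d=p[1]-p[2];print("x",np.degrees(np.arctan2(d[1],d[0]))); 
E
python3 m.py
```

```text
label [array([0.6041, 0.3654]), array([0.5709, 0.2194]), array([0.4743, 0.2419]), array([0.5068, 0.3872])] [0.539  0.3035]
parcel [array([0.6797, 0.3827]), array([0.6313, 0.1709]), array([0.3598, 0.2317]), array([0.4079, 0.4444])] [0.5197 0.3074]
label scene [array([0.5691, 0.2182]), array([0.6043, 0.3642]), array([0.5058, 0.386 ])] [0.5375 0.3021]
ring [0.5266 0.2808 0.128 ] [0.5281 0.2824 0.128 ]
head [array([ 0.5275, -0.2648]), array([ 0.5414, -0.3037]), array([ 0.5089, -0.3167]), array([ 0.4914, -0.2775])] [ 0.5173 -0.2907] [0.0413 0.0351 0.043 ]
head sc [array([ 0.5068, -0.3137]), array([ 0.4922, -0.2765]), array([ 0.5296, -0.2642]), array([ 0.5429, -0.3011])] [ 0.5179 -0.2889] [0.04   0.0394 0.0393]
base [array([ 0.5555, -0.2119]), array([ 0.5967, -0.3232]), array([ 0.4763, -0.3667]), array([ 0.4364, -0.2551])] [ 0.5162 -0.2892] [0.1187 0.128  0.1186]
base edge yaw -69.69844401698519
(313, 135) 0.17 [ 0.7083 -0.0104  0.17  ]
(312, 138) 0 [ 0.7503 -0.0197  0.    ]
(304, 195) 0 [ 0.6148 -0.002   0.    ]
(417, 172) 0 [ 0.6719 -0.2633  0.    ]
(387, 232) 0.01 [ 0.5312 -0.1899  0.01  ]
(392, 284) 0.01 [ 0.4151 -0.1996  0.01  ]
(463, 286) 0.11 [ 0.4206 -0.3144  0.11  ]
label y-dir 77.18113616328688
77.14523171010644
77.26493757841955
x -12.781529200275738
x -12.618620577800367
```

```bash
cat > go.py <<'E'
import sys
from h import *
# usage: go.py x y z yawdeg -> shift (mm) and turn from current measured pose
t=np.array([float(a) for a in sys.argv[1:4]]); s=r.state()
R=Ro.from_euler('xyz',s["orientation"]); T=Ro.from_euler('xyz',[-np.pi/2,0,np.radians(float(sys.argv[4]))])
print("d",(R.inv().apply(t-s["ee_pos"])*1000).round(1),"w",(R.inv()*T).as_rotvec().round(4),s["time_s"],s["ee_pos"],s["wrist_force"],s["width"])
E
python3 -m inch '[{"dy":-50,"wy":0.134},{"dy":-100,"wy":0.268},{"dy":-100,"wy":0.268},{"dy":-100,"wy":0.268}]' 0.1 20
python3 go.py 0.45 -0.35 0.31 -90
```

```text
d [-193.   -96.   341.4] w [ 0.0004  0.2678 -0.0015] 0.1 [ 0.1718 -0.6264  0.2138] [ 0.2906 -0.0921  0.0372] 1.0019065381155647schema error: expected keys dx, dy, dz, wx, wy, wz
```

```bash

python3 -m inch '[{"dx":0,"dy":-50,"dz":0,"wx":0,"wy":0.134,"wz":0},{"dx":0,"dy":-100,"dz":0,"wx":0,"wy":0.268,"wz":0},{"dx":0,"dy":-100,"dz":0,"wx":0,"wy":0.268,"wz":0},{"dx":0,"dy":-100,"dz":0,"wx":0,"wy":0.268,"wz":0}]' 0.1 20
python3 go.py 0.45 -0.35 0.31 -90
```

```text
time_s: 0.5
ee_pos: [0.1721, -0.6271, 0.3156]
orientation: [-1.57, -0.002, -1.57]
wrist_force: [0.3, -0.3, -0.8]
width: 0.673
d [-277.     5.2  278.1] w [-0.0005  0.0006  0.0021] 0.5 [ 0.1721 -0.6271  0.3156] [ 0.3184 -0.3424 -0.7767] 0.6725555470517636
```

```bash

python3 -m inch '[{"dx":-35,"dy":0,"dz":35,"wx":0,"wy":0,"wz":0},{"dx":-70,"dy":0,"dz":70,"wx":0,"wy":0,"wz":0},{"dx":-105,"dy":0,"dz":105,"wx":0,"wy":0,"wz":0},{"dx":-140,"dy":0,"dz":140,"wx":0,"wy":0,"wz":0},{"dx":-175,"dy":0,"dz":175,"wx":0,"wy":0,"wz":0},{"dx":-210,"dy":0,"dz":210,"wx":0,"wy":0,"wz":0},{"dx":-245,"dy":0,"dz":245,"wx":0,"wy":0,"wz":0},{"dx":-278,"dy":0,"dz":278,"wx":0,"wy":0,"wz":0},{"dx":-278,"dy":0,"dz":278,"wx":0,"wy":0,"wz":0}]'
python3 go.py 0.527 0.3255 0.28 -90
```

```text
time_s: 1.4
ee_pos: [0.4545, -0.3415, 0.3125]
orientation: [-1.571, 0.005, -1.558]
wrist_force: [-0.5, -0.4, -0.7]
width: 0.45
d [-665.9   35.9   80.9] w [ 0.0005  0.0125 -0.0052] 1.4 [ 0.4545 -0.3415  0.3125] [-0.5102 -0.4424 -0.6881] 0.4500089504001864
```

```bash

python3 -m inch '[{"dx":-45,"dy":0,"dz":0,"wx":0,"wy":0,"wz":0},{"dx":-90,"dy":0,"dz":5,"wx":0,"wy":0,"wz":0},{"dx":-135,"dy":0,"dz":10,"wx":0,"wy":0,"wz":0},{"dx":-180,"dy":0,"dz":15,"wx":0,"wy":0,"wz":0},{"dx":-225,"dy":0,"dz":20,"wx":0,"wy":0,"wz":0},{"dx":-270,"dy":0,"dz":25,"wx":0,"wy":0,"wz":0},{"dx":-315,"dy":0,"dz":30,"wx":0,"wy":0,"wz":0},{"dx":-360,"dy":0,"dz":35,"wx":0,"wy":0,"wz":0},{"dx":-405,"dy":0,"dz":40,"wx":0,"wy":0,"wz":0},{"dx":-450,"dy":0,"dz":45,"wx":0,"wy":0,"wz":0},{"dx":-495,"dy":0,"dz":50,"wx":0,"wy":0,"wz":0},{"dx":-495,"dy":0,"dz":50,"wx":0,"wy":0,"wz":0}]'
python3 go.py 0.527 0.3255 0.2 -90
```

```text
time_s: 2.6
ee_pos: [0.4984, 0.1523, 0.3129]
orientation: [-1.574, 0.003, -1.56]
wrist_force: [0.2, 0.2, 0.0]
width: 0.451
d [-172.6  113.4   30.7] w [ 0.0033  0.0103 -0.003 ] 2.6 [0.4984 0.1523 0.3129] [0.162  0.1913 0.001 ] 0.45075054810694914
```

```bash

python3 -m inch '[{"dx":-45,"dy":20,"dz":8,"wx":0,"wy":0.005,"wz":0},{"dx":-90,"dy":40,"dz":16,"wx":0.003,"wy":0.01,"wz":-0.003},{"dx":-135,"dy":70,"dz":24,"wx":0.003,"wy":0.01,"wz":-0.003},{"dx":-173,"dy":113,"dz":31,"wx":0.003,"wy":0.01,"wz":-0.003},{"dx":-173,"dy":113,"dz":31,"wx":0.003,"wy":0.01,"wz":-0.003},{"dx":-173,"dy":113,"dz":31,"wx":0.003,"wy":0.01,"wz":-0.003}]'
python3 go.py 0.527 0.3255 0.095 -90
python3 - <<'E'
from h import *
cv2.imwrite("pics/s1.png",r.snapshot("scene"));crop("pics/s1.png",290,120,200,150,4,"pics/s1c.png")
E
```

```text
time_s: 3.2
ee_pos: [0.5295, 0.3184, 0.1982]
orientation: [-1.574, -0.006, -1.579]
wrist_force: [-0.6, -0.8, 0.5]
width: 0.448
d [ -7.7 103.2  -2.3] w [ 0.0028 -0.008   0.0057] 3.2 [0.5295 0.3184 0.1982] [-0.5599 -0.7855  0.4682] 0.4484871383353757
```

View pics/s1c.png

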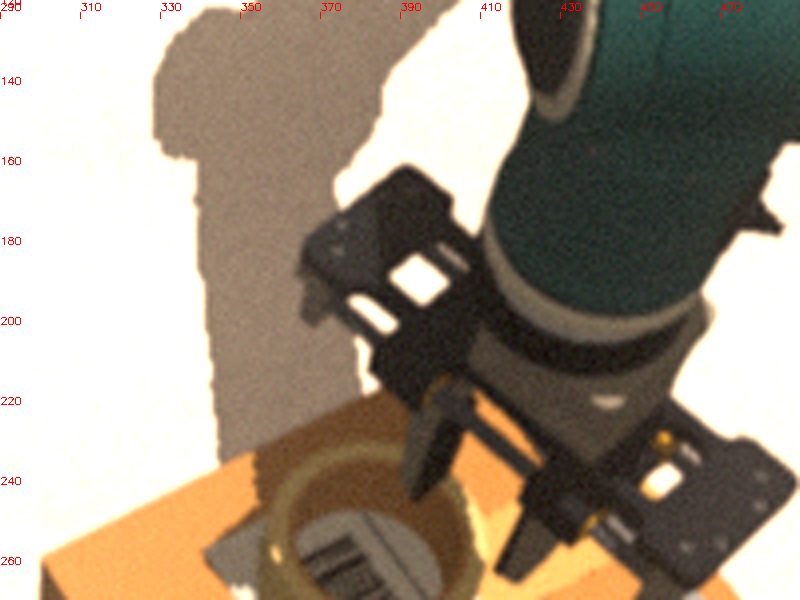

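```bash

python3 -m inch '[{"dx":-3,"dy":15,"dz":-1,"wx":0,"wy":0,"wz":0},{"dx":-7,"dy":35,"dz":-2,"wx":0,"wy":0,"wz":0},{"dx":-7,"dy":50,"dz":-2,"wx":0,"wy":0,"wz":0},{"dx":-7,"dy":50,"dz":-2,"wx":0,"wy":0,"wz":0},{"dx":-7,"dy":50,"dz":-2,"wx":0,"wy":0,"wz":0}]'
python3 go.py 0.527 0.3255 0.095 -90
python3 - <<'E'
from h import *
r.snapshot("top")
print(r.state()["ee_pos"],r.state()["qd"])
cv2.imwrite("pics/s2.png",r.snapshot("scene"));crop("pics/s2.png",330,180,120,110,5,"pics/s2c.png")
E
python3 go.py 0.527 0.3255 0.095 -90
```

```text
time_s: 3.75
ee_pos: [0.5299, 0.3252, 0.1519]
orientation: [-1.567, -0.003, -1.582]
wrist_force: [1.3, -0.3, 0.2]
width: 0.449
d [-0.5 56.9 -3.1] w [-0.0034 -0.0113  0.0032] 3.75 [0.5299 0.3252 0.1519] [ 1.3318 -0.26    0.1636] 0.4493906291283502
[0.5301 0.3256 0.1524] [-0.0019 -0.0046 -0.0062 -0.0065  0.0009 -0.0003 -0.0014]
d [ 0.3 57.6 -3.4] w [-0.0046 -0.0109  0.0023] 3.85 [0.5302 0.3259 0.1526] [-0.0152 -0.6986  0.6691] 0.44792626990700934
```

View pics/s2c.png

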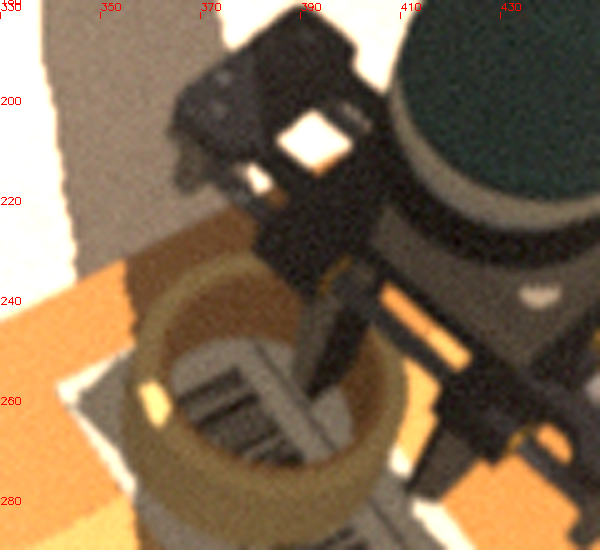

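```bash

python3 -m inch '[{"dx":0,"dy":15,"dz":-2,"wx":0,"wy":-0.01,"wz":0},{"dx":0,"dy":30,"dz":-3,"wx":0,"wy":-0.01,"wz":0},{"dx":0,"dy":45,"dz":-3,"wx":0,"wy":-0.01,"wz":0},{"dx":0,"dy":57,"dz":-3,"wx":0,"wy":-0.01,"wz":0},{"dx":0,"dy":57,"dz":-3,"wx":0,"wy":-0.01,"wz":0},{"dx":0,"dy":57,"dz":-3,"wx":0,"wy":-0.01,"wz":0}]'
python3 -m inch '[{"dx":0,"dy":0,"dz":0,"wx":0,"wy":0,"wz":0},{"dx":0,"dy":0,"dz":0,"wx":0,"wy":0,"wz":0},{"dx":0,"dy":0,"dz":0,"wx":0,"wy":0,"wz":0},{"dx":0,"dy":0,"dz":0,"wx":0,"wy":0,"wz":0},{"dx":0,"dy":0,"dz":0,"wx":0,"wy":0,"wz":0},{"dx":0,"dy":0,"dz":0,"wx":0,"wy":0,"wz":0},{"dx":0,"dy":0,"dz":0,"wx":0,"wy":0,"wz":0}]' 1 25
python3 go.py 0.527 0.3255 0.095 -90
```

```text
time_s: 4.45
ee_pos: [0.5264, 0.3259, 0.094]
orientation: [-1.569, -0.003, -1.571]
wrist_force: [0.6, -0.1, 0.8]
width: 0.446
time_s: 5.15
ee_pos: [0.5269, 0.3257, 0.0949]
orientation: [-1.567, -0.003, -1.571]
wrist_force: [-0.9, -1.4, 4.4]
width: 0.143
d [ 0.2 -0.1  0.1] w [-0.0036 -0.0004  0.003 ] 5.15 [0.5269 0.3257 0.0949] [-0.9494 -1.439   4.372 ] 0.14305473743800443
```

```bash

python3 -m inch '[{"dx":0,"dy":-10,"dz":0,"wx":0,"wy":0,"wz":0},{"dx":0,"dy":-30,"dz":0,"wx":0,"wy":0,"wz":0},{"dx":0,"dy":-60,"dz":0,"wx":0,"wy":0,"wz":0},{"dx":0,"dy":-90,"dz":0,"wx":0,"wy":0,"wz":0},{"dx":0,"dy":-110,"dz":0,"wx":0,"wy":0,"wz":0},{"dx":0,"dy":-110,"dz":0,"wx":0,"wy":0,"wz":0}]'
python3 go.py 0.45 0.044 0.205 -90
python3 - <<'E'
from h import *
cv2.imwrite("pics/s3.png",r.snapshot("scene"));crop("pics/s3.png",300,130,190,150,4,"pics/s3c.png")
E
```

```text
time_s: 5.75
ee_pos: [0.5274, 0.3276, 0.2078]
orientation: [-1.563, 0.0, -1.571]
wrist_force: [-0.2, 1.8, -0.8]
width: 0.143
d [283.6   2.1 -77.5] w [-0.0078  0.0001 -0.0003] 5.75 [0.5274 0.3276 0.2078] [-0.2323  1.765  -0.7538] 0.14299532332777706
```

View pics/s3c.png

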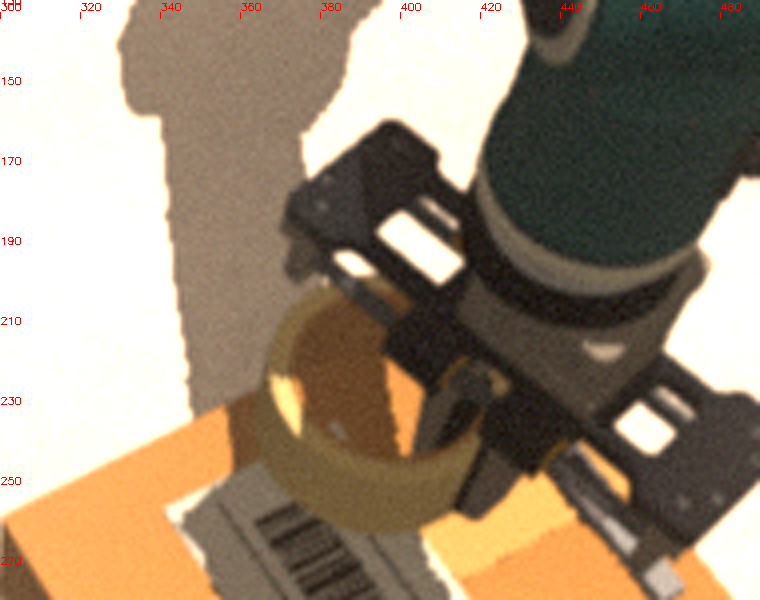

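```bash

python3 -m inch '[{"dx":35,"dy":0,"dz":-10,"wx":0,"wy":0,"wz":0},{"dx":75,"dy":0,"dz":-20,"wx":0,"wy":0,"wz":0},{"dx":115,"dy":0,"dz":-32,"wx":0,"wy":0,"wz":0},{"dx":155,"dy":0,"dz":-44,"wx":0,"wy":0,"wz":0},{"dx":195,"dy":0,"dz":-56,"wx":0,"wy":0,"wz":0},{"dx":235,"dy":0,"dz":-68,"wx":0,"wy":0,"wz":0},{"dx":265,"dy":0,"dz":-75,"wx":0,"wy":0,"wz":0},{"dx":284,"dy":0,"dz":-78,"wx":0,"wy":0,"wz":0},{"dx":284,"dy":0,"dz":-78,"wx":0,"wy":0,"wz":0},{"dx":284,"dy":0,"dz":-78,"wx":0,"wy":0,"wz":0},{"dx":284,"dy":0,"dz":-78,"wx":0,"wy":0,"wz":0}]'
python3 - <<'E'
from h import *
cv2.imwrite("pics/s4.png",r.snapshot("scene"));
cv2.imwrite("pics/t4.png",r.snapshot("top"));
E
python3 go.py 0.45 0.044 0.025 -90
```

```text
time_s: 6.9
ee_pos: [0.448, 0.0434, 0.2046]
orientation: [-1.569, -0.002, -1.569]
wrist_force: [-0.1, -0.1, -1.1]
width: 0.136
d [ -1.  179.8   1.4] w [-0.0024  0.0019  0.0024] 7.0 [0.4481 0.0435 0.2048] [ 0.7248 -0.6043 -1.1909] 0.13733772328702534
```

View pics/s4.png

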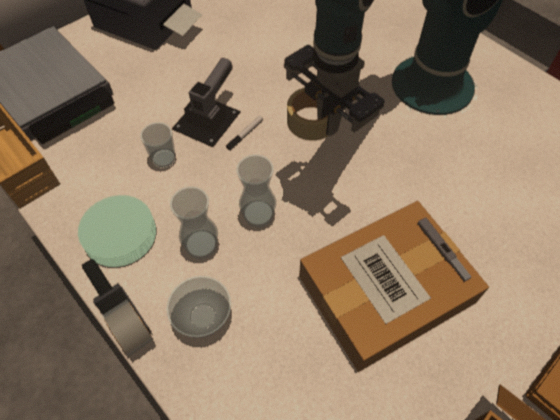

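View pics/t4.png

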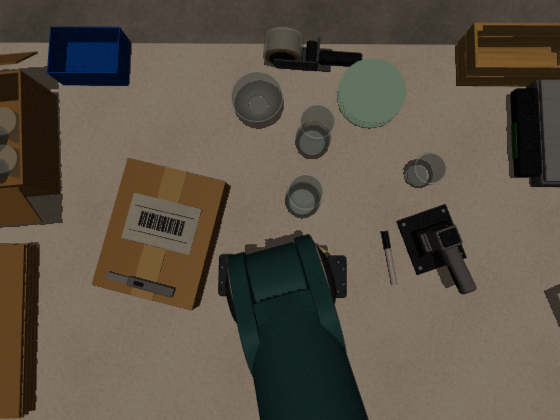

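```bash

python3 -m inch '[{"dx":0,"dy":15,"dz":0,"wx":0,"wy":0,"wz":0},{"dx":0,"dy":40,"dz":0,"wx":0,"wy":0,"wz":0},{"dx":0,"dy":70,"dz":0,"wx":0,"wy":0,"wz":0},{"dx":0,"dy":100,"dz":0,"wx":0,"wy":0,"wz":0},{"dx":0,"dy":130,"dz":0,"wx":0,"wy":0,"wz":0},{"dx":0,"dy":155,"dz":0,"wx":0,"wy":0,"wz":0},{"dx":0,"dy":172,"dz":0,"wx":0,"wy":0,"wz":0},{"dx":0,"dy":180,"dz":0,"wx":0,"wy":0,"wz":0},{"dx":0,"dy":182,"dz":0,"wx":0,"wy":0,"wz":0},{"dx":0,"dy":182,"dz":0,"wx":0,"wy":0,"wz":0},{"dx":0,"dy":182,"dz":0,"wx":0,"wy":0,"wz":0}]'
python3 go.py 0.45 0.044 0.015 -90
python3 - <<'E'
from h import *
cv2.imwrite("pics/s5.png",r.snapshot("scene"));crop("pics/s5.png",270,50,140,120,5,"pics/s5c.png")
E
```

```text
time_s: 8.1
ee_pos: [0.4495, 0.0419, 0.024]
orientation: [-1.566, -0.003, -1.571]
wrist_force: [-0.7, -0.0, -1.0]
width: 0.138
d [-2.2  9.   0.4] w [-0.0047 -0.      0.0029] 8.1 [0.4495 0.0419 0.024 ] [-0.7146 -0.0384 -0.9992] 0.13794820692717616
```

View pics/s5c.png

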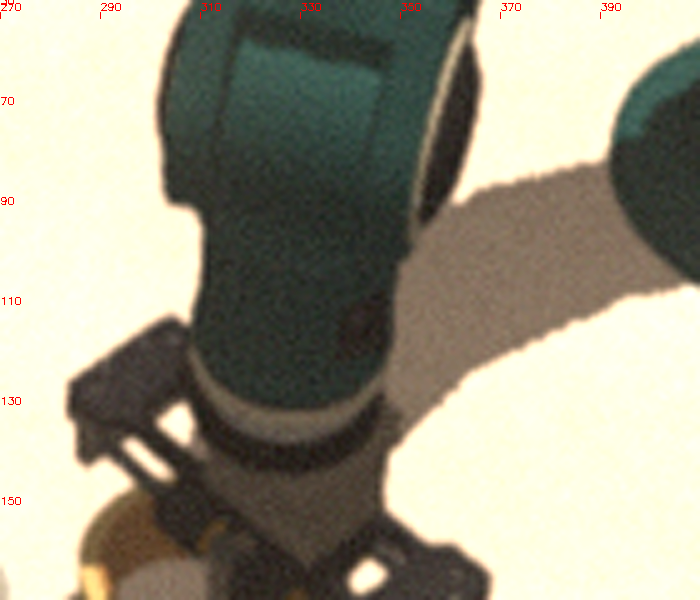

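```bash

python3 -m inch '[{"dx":0,"dy":2,"dz":0,"wx":0,"wy":0,"wz":0},{"dx":0,"dy":4,"dz":0,"wx":0,"wy":0,"wz":0},{"dx":0,"dy":6,"dz":0,"wx":0,"wy":0,"wz":0},{"dx":0,"dy":7,"dz":0,"wx":0,"wy":0,"wz":0},{"dx":0,"dy":7,"dz":0,"wx":0,"wy":0,"wz":0},{"dx":0,"dy":7,"dz":0,"wx":0,"wy":0,"wz":0}]'
python3 -m inch '[{"dx":0,"dy":1,"dz":0,"wx":0,"wy":0,"wz":0},{"dx":0,"dy":2,"dz":0,"wx":0,"wy":0,"wz":0},{"dx":0,"dy":2,"dz":0,"wx":0,"wy":0,"wz":0},{"dx":0,"dy":2,"dz":0,"wx":0,"wy":0,"wz":0}]'

```

```text
time_s: 8.75
ee_pos: [0.4487, 0.0416, 0.0161]
orientation: [-1.568, -0.003, -1.571]
wrist_force: [-0.2, -0.3, -0.2]
width: 0.136
time_s: 9.15
ee_pos: [0.4489, 0.0416, 0.0148]
orientation: [-1.567, -0.004, -1.571]
wrist_force: [-2.1, -0.7, 8.0]
width: 0.136
```

```bash

python3 -m inch '[{"dx":0,"dy":0,"dz":0,"wx":0,"wy":0,"wz":0},{"dx":0,"dy":0,"dz":0,"wx":0,"wy":0,"wz":0},{"dx":0,"dy":0,"dz":0,"wx":0,"wy":0,"wz":0},{"dx":0,"dy":0,"dz":0,"wx":0,"wy":0,"wz":0},{"dx":0,"dy":0,"dz":0,"wx":0,"wy":0,"wz":0},{"dx":0,"dy":0,"dz":0,"wx":0,"wy":0,"wz":0}]' 0.1 25
python3 -m inch '[{"dx":0,"dy":-10,"dz":0,"wx":0,"wy":0,"wz":0},{"dx":0,"dy":-25,"dz":0,"wx":0,"wy":0,"wz":0},{"dx":0,"dy":-45,"dz":0,"wx":0,"wy":0,"wz":0},{"dx":0,"dy":-75,"dz":0,"wx":0,"wy":0,"wz":0},{"dx":0,"dy":-110,"dz":0,"wx":0,"wy":0,"wz":0},{"dx":0,"dy":-150,"dz":0,"wx":0,"wy":0,"wz":0},{"dx":0,"dy":-190,"dz":0,"wx":0,"wy":0,"wz":0},{"dx":0,"dy":-225,"dz":0,"wx":0,"wy":0,"wz":0},{"dx":0,"dy":-225,"dz":0,"wx":0,"wy":0,"wz":0}]'
python3 go.py 0.517 -0.289 0.24 -70
```

```text
time_s: 9.75
ee_pos: [0.4488, 0.0416, 0.0141]
orientation: [-1.568, -0.003, -1.571]
wrist_force: [-0.0, -0.7, 0.5]
width: 0.449
time_s: 10.65
ee_pos: [0.4508, 0.0429, 0.2443]
orientation: [-1.558, -0.004, -1.571]
wrist_force: [-0.2, 0.5, 0.5]
width: 0.449
d [331.8   6.3  66.2] w [-0.0121 -0.3492  0.0057] 10.65 [0.4508 0.0429 0.2443] [-0.2291  0.4953  0.4641] 0.4491697079605618
```

```bash

python3 -m inch '[{"dx":45,"dy":0,"dz":9,"wx":0,"wy":-0.06,"wz":0},{"dx":90,"dy":0,"dz":18,"wx":0,"wy":-0.12,"wz":0},{"dx":135,"dy":0,"dz":27,"wx":0,"wy":-0.18,"wz":0},{"dx":180,"dy":0,"dz":36,"wx":0,"wy":-0.24,"wz":0},{"dx":225,"dy":0,"dz":45,"wx":0,"wy":-0.30,"wz":0},{"dx":265,"dy":0,"dz":54,"wx":0,"wy":-0.349,"wz":0},{"dx":305,"dy":0,"dz":62,"wx":0,"wy":-0.349,"wz":0},{"dx":332,"dy":5,"dz":66,"wx":0,"wy":-0.349,"wz":0},{"dx":332,"dy":5,"dz":66,"wx":0,"wy":-0.349,"wz":0},{"dx":332,"dy":5,"dz":66,"wx":0,"wy":-0.349,"wz":0}]' -1 20
python3 - <<'E'
from h import *
cv2.imwrite("pics/s6.png",r.snapshot("scene"));crop("pics/s6.png",150,20,190,150,4,"pics/s6c.png")
cv2.imwrite("pics/t6.png",r.snapshot("top"));
crop("pics/t6.png",110,185,100,80,8,"pics/t6c.png")
E
python3 go.py 0.517 -0.289 0.13 -70
```

```text
time_s: 11.65
ee_pos: [0.5134, -0.2893, 0.2344]
orientation: [-1.57, -0.002, -1.223]
wrist_force: [0.2, 0.4, 0.5]
width: 1.003
d [  1.7 105.2   2.2] w [-0.0017  0.0018  0.0027] 11.75 [ 0.514  -0.2879  0.2352] [ 0.6636  1.1125 -0.0399] 0.9977451847720529
```

View pics/s6c.png

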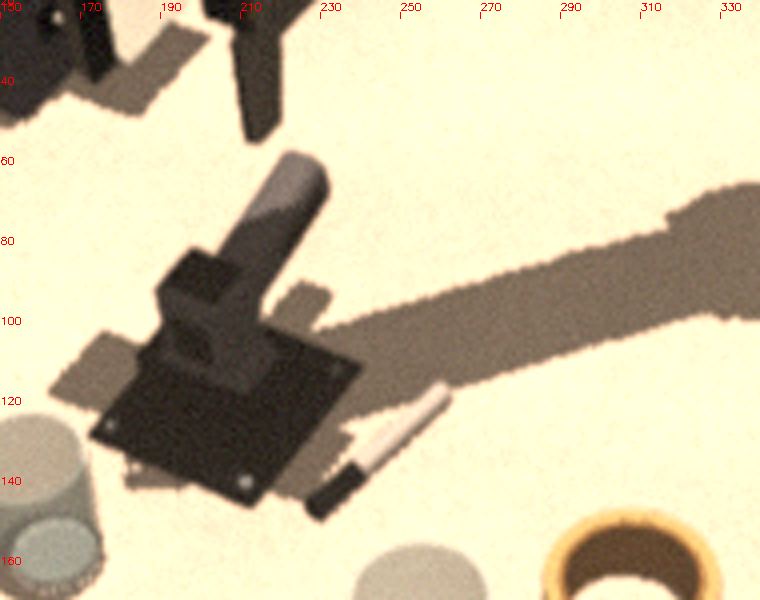

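View pics/t6.png

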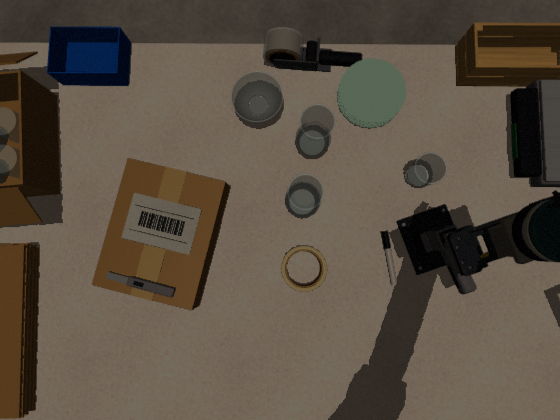

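View pics/t6c.png

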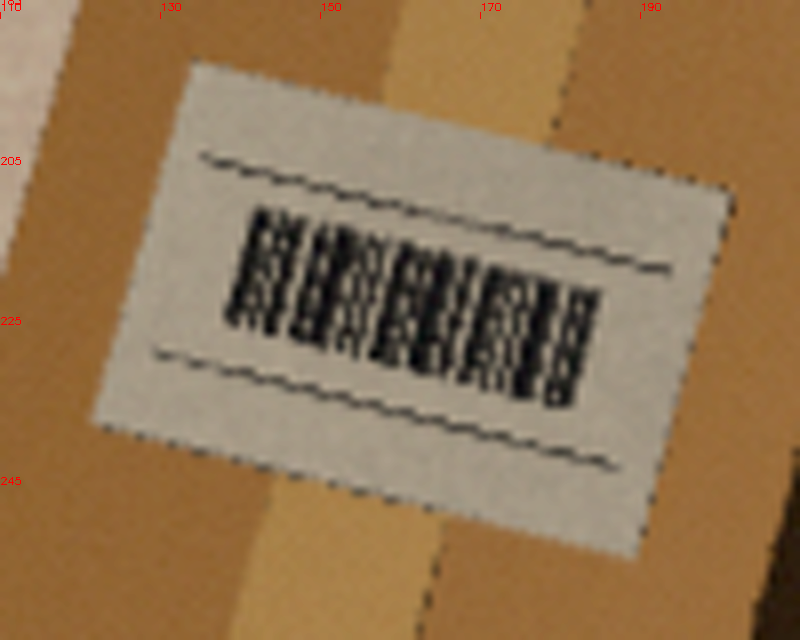

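```bash

python3 -m inch '[{"dx":1,"dy":15,"dz":1,"wx":0,"wy":0,"wz":0},{"dx":1,"dy":40,"dz":2,"wx":0,"wy":0,"wz":0},{"dx":1,"dy":70,"dz":2,"wx":0,"wy":0,"wz":0},{"dx":1,"dy":95,"dz":2,"wx":0,"wy":0,"wz":0},{"dx":1,"dy":105,"dz":2,"wx":0,"wy":0,"wz":0},{"dx":1,"dy":105,"dz":2,"wx":0,"wy":0,"wz":0},{"dx":1,"dy":105,"dz":2,"wx":0,"wy":0,"wz":0}]'
python3 - <<'E'
from h import *
cv2.imwrite("pics/s7.png",r.snapshot("scene"));crop("pics/s7.png",150,20,140,120,5,"pics/s7c.png")
E
python3 go.py 0.5173 -0.2895 0.066 -70
```

```text
time_s: 12.45
ee_pos: [0.5172, -0.2901, 0.1311]
orientation: [-1.568, -0.005, -1.221]
wrist_force: [0.5, -0.0, -0.1]
width: 1.0
d [-1.3 65.6 -0.1] w [-0.0032  0.0001  0.0054] 12.5 [ 0.5175 -0.2904  0.1316] [-0.1937  0.8187  0.6378] 1.0012849736626108
```

View pics/s7c.png

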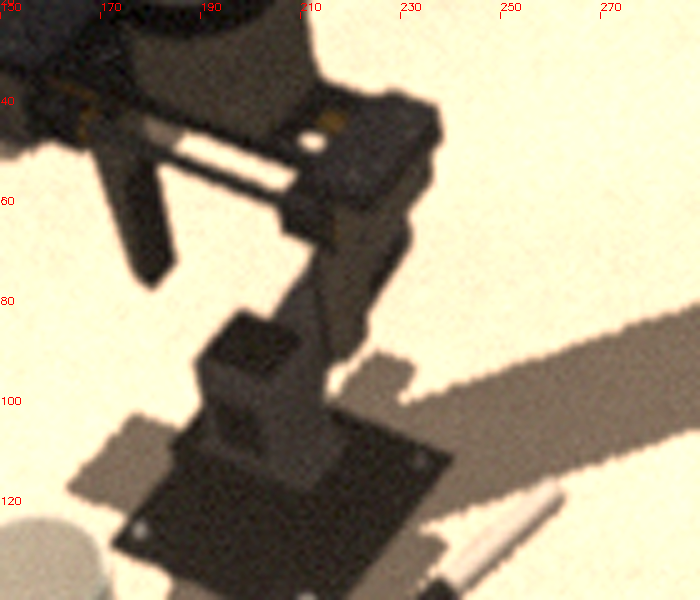

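```bash

python3 -m inch '[{"dx":-1,"dy":10,"dz":0,"wx":-0.003,"wy":0,"wz":0.004},{"dx":-1,"dy":25,"dz":0,"wx":-0.003,"wy":0,"wz":0.004},{"dx":-1,"dy":40,"dz":0,"wx":-0.003,"wy":0,"wz":0.004},{"dx":-1,"dy":55,"dz":0,"wx":-0.003,"wy":0,"wz":0.004},{"dx":-1,"dy":64,"dz":0,"wx":-0.003,"wy":0,"wz":0.004},{"dx":-1,"dy":64,"dz":0,"wx":-0.003,"wy":0,"wz":0.004},{"dx":-1,"dy":64,"dz":0,"wx":-0.003,"wy":0,"wz":0.004}]'
python3 go.py 0.5173 -0.2895 0.066 -70
python3 -m inch '[{"dx":0,"dy":0,"dz":0,"wx":0,"wy":0,"wz":0},{"dx":0,"dy":0,"dz":0,"wx":0,"wy":0,"wz":0},{"dx":0,"dy":0,"dz":0,"wx":0,"wy":0,"wz":0},{"dx":0,"dy":0,"dz":0,"wx":0,"wy":0,"wz":0},{"dx":0,"dy":0,"dz":0,"wx":0,"wy":0,"wz":0},{"dx":0,"dy":0,"dz":0,"wx":0,"wy":0,"wz":0},{"dx":0,"dy":0,"dz":0,"wx":0,"wy":0,"wz":0},{"dx":0,"dy":0,"dz":0,"wx":0,"wy":0,"wz":0}]' 1 30
python3 go.py 0.5173 -0.2895 0.066 -70
```

```text
time_s: 13.2
ee_pos: [0.5165, -0.2895, 0.0661]
orientation: [-1.572, 0.0, -1.222]
wrist_force: [-0.1, 0.4, 0.1]
width: 1.003
d [0.3 0.1 0.8] w [ 0.0014 -0.0002 -0.0005] 13.2 [ 0.5165 -0.2895  0.0661] [-0.1213  0.3628  0.0809] 1.0031935978081135
time_s: 14.0
ee_pos: [0.5165, -0.2899, 0.0665]
orientation: [-1.572, -0.0, -1.222]
wrist_force: [-0.1, -0.5, 0.4]
width: 0.498
d [-0.1  0.5  0.9] w [ 0.0011 -0.0005  0.0003] 14.0 [ 0.5165 -0.2899  0.0665] [-0.1296 -0.4725  0.4034] 0.4977183003341186
```

```bash

python3 -m inch '[{"dx":0,"dy":-8,"dz":0,"wx":0,"wy":0,"wz":0},{"dx":0,"dy":-20,"dz":0,"wx":0,"wy":0,"wz":0},{"dx":0,"dy":-40,"dz":0,"wx":0,"wy":0,"wz":0},{"dx":0,"dy":-65,"dz":0,"wx":0,"wy":0,"wz":0},{"dx":0,"dy":-95,"dz":0,"wx":0,"wy":0,"wz":0},{"dx":0,"dy":-130,"dz":0,"wx":0,"wy":0,"wz":0},{"dx":0,"dy":-170,"dz":0,"wx":0,"wy":0,"wz":0},{"dx":0,"dy":-210,"dz":0,"wx":0,"wy":0,"wz":0},{"dx":0,"dy":-235,"dz":0,"wx":0,"wy":0,"wz":0},{"dx":0,"dy":-240,"dz":0,"wx":0,"wy":0,"wz":0},{"dx":0,"dy":-240,"dz":0,"wx":0,"wy":0,"wz":0}]' 1 40
python3 - <<'E'
from h import *
cv2.imwrite("pics/s8.png",r.snapshot("scene"))
E
python3 go.py 0.538 0.303 0.306 -102.8
```

```text
time_s: 15.1
ee_pos: [0.5166, -0.2893, 0.307]
orientation: [-1.571, -0.001, -1.222]
wrist_force: [0.6, 0.9, -2.0]
width: 0.495
d [-548.9   -0.3  223.1] w [ 0.0027  0.5722 -0.0006] 15.15 [ 0.516  -0.2891  0.3055] [ 0.739   0.0068 -2.2979] 0.4981916558476361
```

View pics/s8.png

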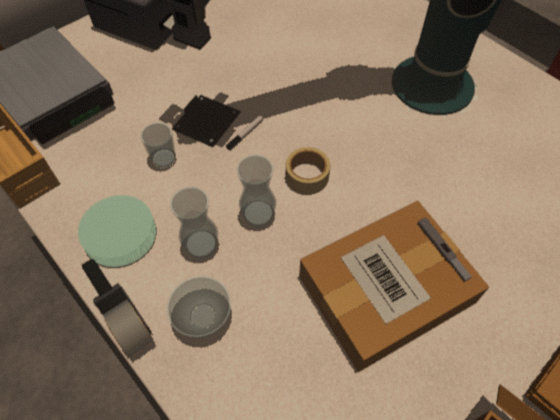

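```bash

python3 -m inch '[{"dx":-20,"dy":0,"dz":8,"wx":0,"wy":0.02,"wz":0},{"dx":-50,"dy":0,"dz":20,"wx":0,"wy":0.06,"wz":0},{"dx":-90,"dy":0,"dz":37,"wx":0,"wy":0.11,"wz":0},{"dx":-130,"dy":0,"dz":53,"wx":0,"wy":0.16,"wz":0},{"dx":-170,"dy":0,"dz":69,"wx":0,"wy":0.21,"wz":0},{"dx":-210,"dy":0,"dz":85,"wx":0,"wy":0.26,"wz":0},{"dx":-250,"dy":0,"dz":102,"wx":0,"wy":0.31,"wz":0},{"dx":-290,"dy":0,"dz":118,"wx":0,"wy":0.36,"wz":0},{"dx":-330,"dy":0,"dz":134,"wx":0,"wy":0.41,"wz":0},{"dx":-360,"dy":0,"dz":146,"wx":0,"wy":0.45,"wz":0},{"dx":-375,"dy":0,"dz":152,"wx":0,"wy":0.47,"wz":0},{"dx":-375,"dy":0,"dz":152,"wx":0,"wy":0.47,"wz":0}]'
python3 go.py 0.538 0.303 0.306 -102.8
```

```text
time_s: 16.35
ee_pos: [0.5298, 0.1177, 0.3042]
orientation: [-1.576, -0.0, -1.687]
wrist_force: [0.7, -0.0, -1.5]
width: 0.495
d [-185.    -1.8  -13.3] w [0.0052 0.1076 0.0003] 16.35 [0.5298 0.1177 0.3042] [ 0.7378 -0.0382 -1.5304] 0.49537561150002235
```

```bash

python3 -m inch '[{"dx":-20,"dy":0,"dz":-1,"wx":0.005,"wy":0.02,"wz":0},{"dx":-55,"dy":0,"dz":-4,"wx":0.005,"wy":0.05,"wz":0},{"dx":-95,"dy":0,"dz":-7,"wx":0.005,"wy":0.08,"wz":0},{"dx":-135,"dy":0,"dz":-10,"wx":0.005,"wy":0.107,"wz":0},{"dx":-165,"dy":0,"dz":-12,"wx":0.005,"wy":0.107,"wz":0},{"dx":-180,"dy":0,"dz":-13,"wx":0.005,"wy":0.107,"wz":0},{"dx":-185,"dy":0,"dz":-13,"wx":0.005,"wy":0.107,"wz":0},{"dx":-185,"dy":0,"dz":-13,"wx":0.005,"wy":0.107,"wz":0},{"dx":-185,"dy":0,"dz":-13,"wx":0.005,"wy":0.107,"wz":0}]'
python3 - <<'E'
from h import *
cv2.imwrite("pics/s9.png",r.snapshot("scene"));crop("pics/s9.png",290,90,200,150,4,"pics/s9c.png")
E
python3 go.py 0.538 0.303 0.178 -102.8
```

```text
time_s: 17.25
ee_pos: [0.5416, 0.2977, 0.3058]
orientation: [-1.567, -0.002, -1.802]
wrist_force: [0.6, 0.1, -2.2]
width: 0.498
d [ -4.5 128.   -5.2] w [-0.0043 -0.0075  0.0016] 17.3 [0.5416 0.2978 0.306 ] [ 1.3289 -0.1613 -1.5951] 0.4980584507210036
```

View pics/s9.png

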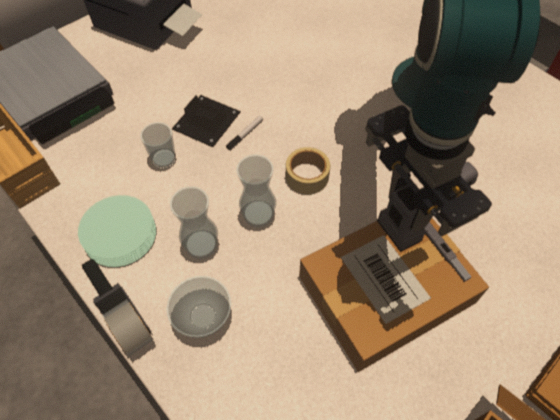

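View pics/s9c.png

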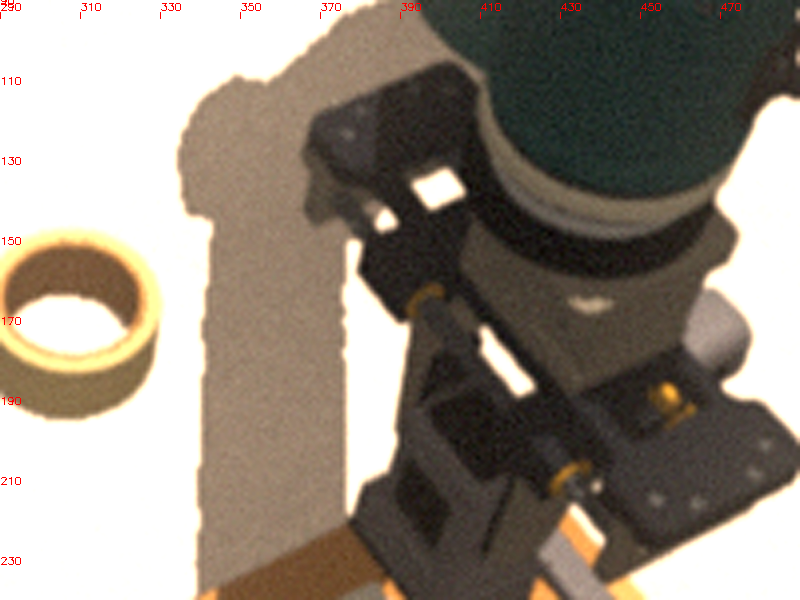

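```bash

python3 -m inch '[{"dx":-2,"dy":12,"dz":-2,"wx":-0.004,"wy":-0.007,"wz":0},{"dx":-4,"dy":30,"dz":-5,"wx":-0.004,"wy":-0.007,"wz":0},{"dx":-4,"dy":50,"dz":-5,"wx":-0.004,"wy":-0.007,"wz":0},{"dx":-4,"dy":75,"dz":-5,"wx":-0.004,"wy":-0.007,"wz":0},{"dx":-4,"dy":95,"dz":-5,"wx":-0.004,"wy":-0.007,"wz":0},{"dx":-4,"dy":110,"dz":-5,"wx":-0.004,"wy":-0.007,"wz":0},{"dx":-4,"dy":116,"dz":-5,"wx":-0.004,"wy":-0.007,"wz":0},{"dx":-4,"dy":118,"dz":-5,"wx":-0.004,"wy":-0.007,"wz":0},{"dx":-4,"dy":118,"dz":-5,"wx":-0.004,"wy":-0.007,"wz":0},{"dx":-4,"dy":118,"dz":-5,"wx":-0.004,"wy":-0.007,"wz":0}]'
python3 - <<'E'
from h import *
cv2.imwrite("pics/s10.png",r.snapshot("scene"));crop("pics/s10.png",310,180,160,130,5,"pics/s10c.png")
cv2.imwrite("pics/t10.png",r.snapshot("top"))
E
python3 go.py 0.538 0.303 0.176 -102.8
```

```text
time_s: 18.3
ee_pos: [0.5378, 0.3053, 0.1891]
orientation: [-1.57, 0.001, -1.792]
wrist_force: [0.2, -0.5, -1.6]
width: 0.501
d [ 2.1 13.   0.7] w [-0.0011  0.0021 -0.0006] 18.4 [0.5378 0.3052 0.189 ] [-0.4908 -0.1412 -1.8939] 0.5022683726026526
```

View pics/s10c.png

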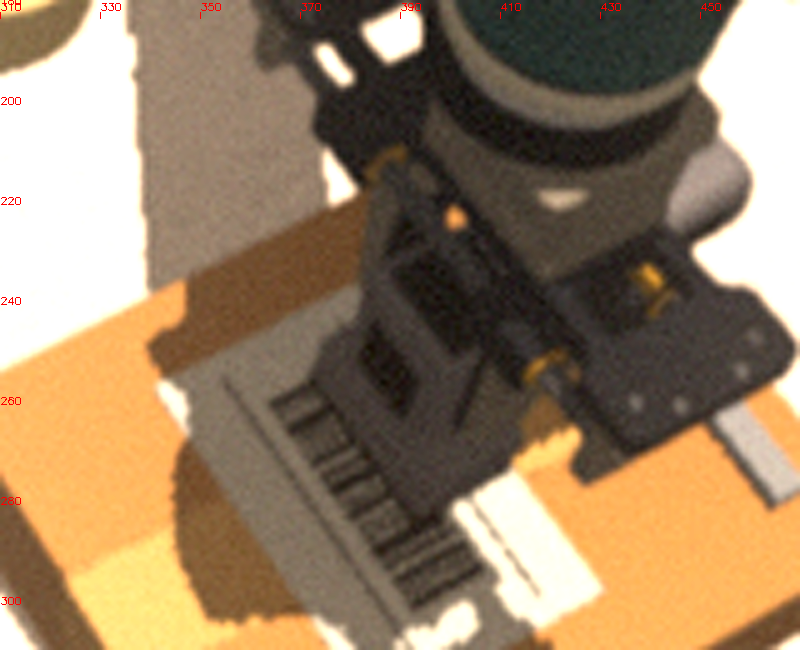

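View pics/t10.png

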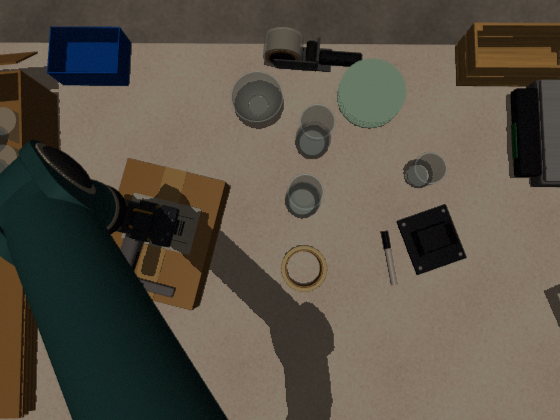

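```bash
python3 - <<'E'
from h import *
p=r.state()["ee_pos"]; c=np.radians(-12.8); R=np.array([[np.cos(c),-np.sin(c)],[np.sin(c),np.cos(c)]])
for x,y,z in((.021,.033,0),(.021,-.033,0),(.021,.033,.034),(.021,-.033,.034),(-.021,.033,0),(.021,.023,.098),(.021,-.023,.098),(-.021,.023,.098)):
    q=R@[x,y]; uv=proj("scene",[p[0]+q[0],p[1]+q[1],p[2]-.056+z])[0]; print((x,y,z),uv,"crop",(uv-[310,180])*5)
E
```

```text
(0.021, 0.033, 0) [392.0818 285.8087] crop [410.4089 529.0437]
(0.021, -0.033, 0) [370.6983 256.0101] crop [303.4917 380.0505]
(0.021, 0.033, 0.034) [395.6467 277.6321] crop [428.2334 488.1604]
(0.021, -0.033, 0.034) [373.4605 247.1712] crop [317.3026 335.856 ]
(-0.021, 0.033, 0) [411.6126 275.0741] crop [508.0631 475.3706]
(0.021, 0.023, 0.098) [399.3018 255.7157] crop [446.5088 378.5783]
(0.021, -0.023, 0.098) [382.6686 233.576 ] crop [363.3431 267.8799]
(-0.021, 0.023, 0.098) [420.5596 244.3853] crop [552.798  321.9263]
```

```bash

python3 -m inch '[{"dx":1,"dy":3,"dz":0,"wx":0,"wy":0,"wz":0},{"dx":2,"dy":7,"dz":1,"wx":0,"wy":0,"wz":0},{"dx":2,"dy":11,"dz":1,"wx":0,"wy":0,"wz":0},{"dx":2,"dy":13,"dz":1,"wx":0,"wy":0,"wz":0},{"dx":2,"dy":13,"dz":1,"wx":0,"wy":0,"wz":0},{"dx":2,"dy":13,"dz":1,"wx":0,"wy":0,"wz":0},{"dx":2,"dy":13,"dz":1,"wx":0,"wy":0,"wz":0},{"dx":2,"dy":13,"dz":1,"wx":0,"wy":0,"wz":0},{"dx":2,"dy":13,"dz":1,"wx":0,"wy":0,"wz":0}]'
python3 - <<'E'
from h import *
cv2.imwrite("pics/s11.png",r.snapshot("scene"));crop("pics/s11.png",335,200,100,80,8,"pics/s11c.png")
p=r.state()["ee_pos"]; c=np.radians(-12.8); R=np.array([[np.cos(c),-np.sin(c)],[np.sin(c),np.cos(c)]])
for x,y,z in((.021,.033,0),(.021,-.033,0),(-.021,.033,0),(.021,.023,.098),(.021,-.023,.098)):
    q=R@[x,y]; uv=proj("scene",[p[0]+q[0],p[1]+q[1],p[2]-.056+z])[0]; print((x,y,z),uv,"crop",(uv-[335,200])*8)
E
python3 go.py 0.538 0.303 0.176 -102.8
```

```text
time_s: 19.3
ee_pos: [0.5379, 0.3028, 0.1753]
orientation: [-1.571, -0.0, -1.792]
wrist_force: [-0.3, 0.7, -0.4]
width: 0.5
(0.021, 0.033, 0) [389.6067 288.0752] crop [436.8539 704.602 ]
(0.021, -0.033, 0) [368.5895 258.5972] crop [268.7164 468.778 ]
(-0.021, 0.033, 0) [408.9027 277.4587] crop [591.2213 619.6694]
(0.021, 0.023, 0.098) [396.4873 258.6457] crop [491.8987 469.1656]
(0.021, -0.023, 0.098) [380.1695 236.7554] crop [361.356  294.0436]
d [-0.2 -0.8  0. ] w [-0.      0.0021  0.0002] 19.35 [0.5379 0.3028 0.1752] [ 1.1541  0.4033 -1.3966] 0.4968567021458228
```

View pics/s11c.png

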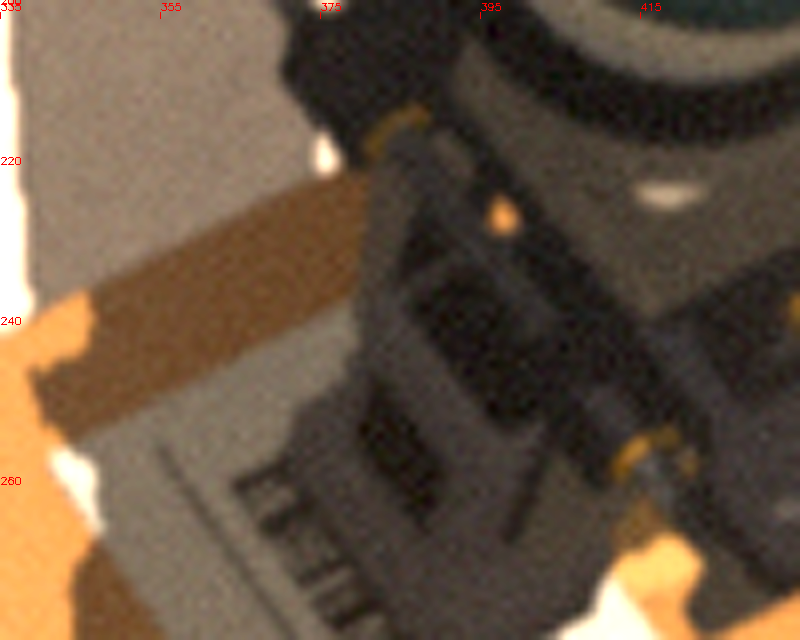

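View pics/s11.png

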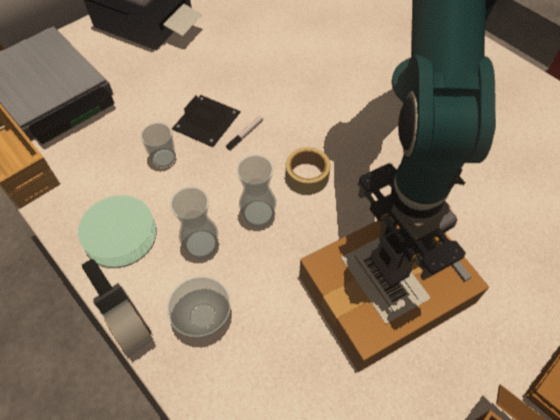

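```bash
python3 - <<'E'
from h import *
crop("pics/s11.png",355,225,80,75,8,"pics/s11d.png")
E
```

```text
(no output)
```

View pics/s11d.png

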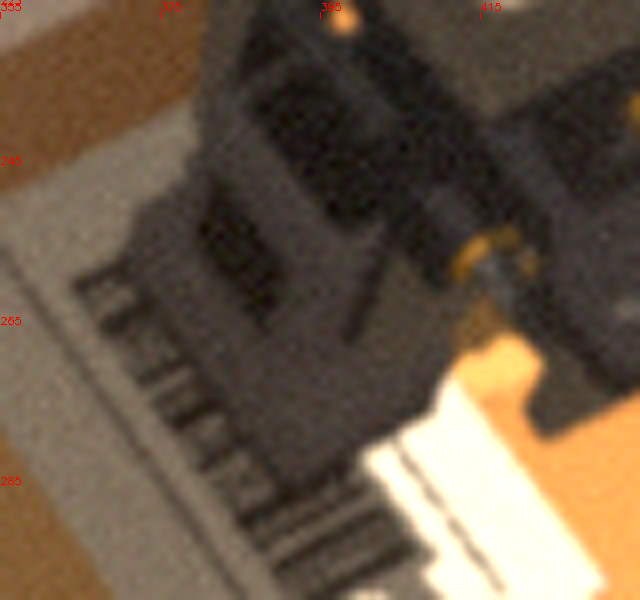

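```bash
python3 - <<'E'
from h import *
print(r.hand_in()); s=r.state(); print(s["time_s"],s["ee_pos"],s["orientation"],s["width"],s["wrist_force"])
E
```

```text
the job is handed in; nothing more can be done
None
the job is handed in; nothing more can be done
```

I lifted the tape roll off the barcode and set it flat on the bare bench in front of the vases. I then took the scanner out of its holder and carried it above vase height. I handed in at about 19.4 s with the scanner held over the barcode; no verdict was reported.

**Scanner position:** The TCP read (0.538, 0.303, 0.175), pointing straight down. Its heading matched the row of bars to about 0.1°. I measured the barcode's middle at (0.538, 0.303), with the two cameras agreeing to about 2 mm. That puts the window about 40 mm above the code.

**One small disagreement:** In the last picture the nose corners sit 1.5 to 2 pixels from where I predicted them. That is roughly 2 to 3 mm, and I read it as the scanner sitting slightly higher in the grip. It is inside the limits, so I left it.

**Grip:** The opening was about 46 mm, which matches the head's width, at 40 N.

**Other objects:** In the last pictures the tape roll lies flat and let go. The vases, tumbler and marker look unmoved by eye, as does the parcel. The cutter was partly hidden by the gripper. I did not measure any of these again after the moves.

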